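Refill the nut jar and hold the carousel for its lid

TASK

Tip all the nuts from the tin cup into the open jar on the parts carousel and stand the empty cup back upright on the bench. Then turn the carousel by its T-handle until the open jar stands squarely behind the catch tray on the carousel's front, and finish with the handle still firmly gripped, holding the table still there so that I can screw the lid on.

Things in the scene. Friction and masses are not known exactly. Their poses are not given: they have to be found in the camera images.
- carousel_base: Fixed foot of the parts carousel, between the vice and a red tool box (about 190 mm high to its handle's top): dark steel disc, 184 mm across, with a shallow catch tray (94 mm wide, reaching 178 mm out from the axis, 20 mm high) on its front, which points roughly at the robot. Origin on the turning axis at bench height; its -x axis points out through the middle of the tray, z up.
- turntable (a joint): Turning angle of the carousel's table (round plywood disc, 230 mm across, top face 34 mm above the bench) on its ball bearing, rad, growing anticlockwise seen from above. 0 (or any full turn) = open jar exactly behind the middle of the tray. Turns endlessly both ways against a slight drag (about 0.05 N m) and stays where it is left. At the start the open jar is at least 0.7 rad away from the tray.
- open_jar: The one jar on the table without a lid: clear glass, 90 mm across, 70 mm high, neck opening 78 mm inside. Fixed to the table with its centre 70 mm from the turning axis, standing on the table's top face. Origin at the centre of its underside, its -x axis points outward from the turning axis. At the other three quarter turns stand fixed, narrower closed jars (68 mm across, tops 118 mm above the bench).
- jar_mouth (a point): Centre of the open jar's mouth, at the level of its rim, 104 mm above the bench.
- handle: T-handle on the table's turning axis: steel post, wooden crossbar 80 mm long, 17 to 19 mm thick, its middle 130 mm above the bench. The crossbar runs level at 45 degrees to the handle's own x and y axes (along x = y), pointing between the jars; the handle's -x axis points from the turning axis to the open jar. Origin on the axis at the underside of the table.
- grip (a point): Middle of the crossbar, on the turning axis, 130 mm above the bench: the place to grip it from above, closing across the bar.
- cup: Loose flared round tin cup: 48 mm across at the foot, 67 mm at the rim, 63 mm high (58 to 62 mm across at 36 mm height), about 0.12 kg, smooth. Origin at the centre of its underside, z up. Five nuts lie in it. The bench vice (150 mm high, nearest part 445 mm ahead of the robot's axis) is close behind it: a gripper closing left to right has more room than one closing front to back.
- nut_0: One of five equal oiled steel hex nuts, 17 mm across flats, 9 mm thick, 13 g, in the cup at the start. Origin at the centre of one flat face. They slide in the cup once its wall slopes down about 20 degrees.
- nut_1: One of five equal oiled steel hex nuts, 17 mm across flats, 9 mm thick, 13 g, in the cup at the start. Origin at the centre of one flat face. They slide in the cup once its wall slopes down about 20 degrees.
- nut_2: One of five equal oiled steel hex nuts, 17 mm across flats, 9 mm thick, 13 g, in the cup at the start. Origin at the centre of one flat face. They slide in the cup once its wall slopes down about 20 degrees.
- nut_3: One of five equal oiled steel hex nuts, 17 mm across flats, 9 mm thick, 13 g, in the cup at the start. Origin at the centre of one flat face. They slide in the cup once its wall slopes down about 20 degrees.
- nut_4: One of five equal oiled steel hex nuts, 17 mm across flats, 9 mm thick, 13 g, in the cup at the start. Origin at the centre of one flat face. They slide in the cup once its wall slopes down about 20 degrees.

How it is judged (in metres and radians):
On the way, in this order (a step that is already met when the one before it is completed fails the run):
1. all five nuts lie in the open jar (horizontal distance between each of nut_0, nut_1, nut_2, nut_3, nut_4 and open_jar below 0.043 m and z of nut_0 in the frame of open_jar between 0 and 0.068 m and z of nut_1 in the frame of open_jar between 0 and 0.068 m and z of nut_2 in the frame of open_jar between 0 and 0.068 m and z of nut_3 in the frame of open_jar between 0 and 0.068 m and z of nut_4 in the frame of open_jar between 0 and 0.068 m), for 0.2 s.
2. the cup stands upright on the bench, let go (height (world z) of cup between -0.006 and 0.006 m and angle between cup's own z axis and vertical below 0.12 rad and linear speed of cup below 0.03 m/s and contact force between each of the arm, the fingers and cup below 0.05 N), for 0.2 s.
3. the open jar stands behind the middle of the tray (x of open_jar in the frame of carousel_base below 0 m and y of open_jar in the frame of carousel_base between -0.01 and 0.01 m), for 0.2 s.
At the end, for the whole second after the job is handed in: All five nuts are in the open jar; the cup stands upright (within 7 degrees) on the bench, at rest and untouched; the open jar is on the tray side with its centre within 10 mm of the tray's centre line; the fingers hold the T-handle with more than 4 N and the table does not turn (under 0.08 rad/s) (all of step 1 and all of step 2 and all of step 3 and contact force between the fingers and handle above 4 N and velocity of joint turntable between -0.08 and 0.08 rad/s); the arm keeps its last pose, push and grip.
It also fails if it takes over 72 s, if anything falls off the work surface, if the arm or the gripper's body presses on something with over 40 N, if the wrist force passes 120 N, or if a joint passes its speed limit or range.

ROBOT

A 6-joint arm with a two-finger parallel gripper is mounted at the origin on the work surface; the furniture and walls round the work are solid. World frame = base frame: x ahead of the robot, y to its left, z up, the work surface at z = 0. Lengths are in m, angles in degrees, forces in N, time in s.
With the tool pointing down it reaches from about 0.375 to 0.75 m from the base axis. Payload 9 kg.
Tool frame: the origin (TCP) lies midway between the tips of the shut fingers; the grasp point (between the pads) lies 19 mm behind it; z points along the fingers, y is the line along which they close (so a half turn about z gives the same grasp; the last joint's range is limited). The gripper opens to 85 mm and grips with 20 to 120 N. Pads are 22 mm wide; open, the fingers measure 114 mm over their backs; the gripper's body (76 mm by 85 mm) begins 54 mm behind the grasp point. The pads swing forward as they close: fully open they stand 13 mm farther back than shut.
Start: joints at [61.209, 5.964, 5.575, 89.605, 0, 77.527], TCP at [0.169, 0.576, 0.231] pointing down, gripper open.
Joint ranges: [-171.21, 171.21], [-48.23, 106.86], [-62.78, 66.21], [-105.2, 120.99], [-86.42, 89.51], [-180, 180]. Speed limits (degrees/s): [127.2, 127.2, 147.25, 180, 180, 180].

INTERFACE

Orientations are given as [roll, pitch, yaw] about the fixed x, y, z axes, in that order (R = Rz(yaw) Ry(pitch) Rx(roll)).
In Python, from plant import bot gives the robot as it stands.
- The arm moves only by the tool play_rows, never from a script. Its argument "targets" is text: rows parted by semicolons, each of 7 numbers parted by spaces: the turn, a rotation vector about the tool's x, y, z in degrees, then the shift along the tool's x, y, z in cm, then the opening, from 0 (shut) to 1 (fully open). A call has 1 to 12 rows; each row shifts and turns the commanded pose from where the row before left it, along the tool's axes as they then stand; what a row does not reach is not made up. A row lasts 1/8 s, in which the tool goes at most 62.5 mm and 10.7 degrees, less where a joint would pass 70% of its speed; a pose out of reach is approached as far as the arm can. A call is refused whole if a number of a shift passes 6.25 or a number of a turn 10.7, either way. A call with a gripper value outside its range is refused whole. The fingers move at their own pace and stop on an object; "grip_force" is the grip in N (left out, the last holds). Time passes only in rows, so rows that do not move let the fingers close. It gives the time, the measured TCP pose, the force, the opening and the grip force at its end, in the units of the state.
- bot.observe(): the state, without advancing time (a new reading comes with each control period).
- bot.snapshot(name): name is "side" or "top"; returns (picture, depth): 400x640x3 uint8, blue, green, red; 400x640 float32, m along the optical axis (not along the pixel's ray), 0 where there is no reading.
- bot.camera_params(name): a dict with "mtx" (3x3 intrinsics, pixels), "D" ([k1, k2, p1, p2, k3] as OpenCV has them; the pictures are not rectified), "R" (3x3) and "t" (3): a world point X has camera coordinates R X + t. Camera axes: x right, y down, z forward; pixel columns grow to the right and rows downward; lengths in m; the calibration is good to about 2 mm. A picture is of the moment at which its call begins. camera_params takes no time and is no camera call.
- bot.finish_job(): hands the job in; it is judged then, once.
The state is a dict: "time": time; "joint_pos": joint angles; "dq": joint speeds; "joint_torque": joint torques, N m; "eef_pos": TCP position; "orientation": TCP orientation; "wrist_force": force on the tool from outside, world axes, zero at the start; "torque": the same for the moment, N m; "width": finger opening in m; "finger_force": force on a finger pad.
Only numpy, scipy, OpenCV 4.12 (cv2) and the standard library are available. Lean on these libraries where they do the work, as an engineer would, in place of code of your own. Each camera call takes 0.05 s, during which the arm holds its last target. There are 200 camera calls.

## Working session

There is one attempt and no reset: what is moved stays moved. The work goes in short steps, Python scripts to look and compute and a tool call to move; the robot and the scene stay as the last step left them, time stands still between calls to the robot, and variables do not carry over. Pictures are saved under pics/ and viewed, at most 13 in all, crops included, and the job is handed in when it is done.

Besides the shell and the picture viewer there is one more tool, called after "Emit:" by a JSON object that holds its "api" and its "payload", one argument or row to a line. play_rows: Moves the arm, as the interface text tells. Its arguments: {"type":"object","properties":{"targets":{"type":"string"},"grip_force":{"type":"number"}},"required":["targets"]}

```bash
mkdir -p pics
python3 - <<'E'
from plant import bot
import cv2,numpy as np
s=bot.observe();print(s)
for n in("side","top"):
    p,d=bot.snapshot(n);cv2.imwrite(f"pics/{n}0.png",p);np.save(f"pics/{n}0.npy",d)
    c=bot.camera_params(n);print(n,c)
E
```

```text
{'time': 0.0, 'joint_pos': array([6.12106801e+01, 5.99888394e+00, 5.52700125e+00, 8.96051788e+01,
       1.63268124e-03, 7.75281421e+01]), 'dq': array([-0.10962206,  0.0554432 , -0.03330802,  0.1049333 ,  0.07064954,
        0.06876335]), 'joint_torque': array([-2.56646999e-04, -5.56937170e+01,  5.03642106e+01,  1.73668616e-02,
       -3.67171588e-04,  1.38432719e-05]), 'eef_pos': array([0.1683782 , 0.57554043, 0.23051906]), 'orientation': array([-1.79925110e+02, -1.82363468e-02,  1.63682525e+02]), 'wrist_force': array([-0.55923809, -0.26197767,  0.12159869]), 'torque': array([-0.0236815 , -0.01810266,  0.01994679]), 'finger_force': 0.0, 'width': 0.08514904701266547}
side {'mtx': array([[387.57101226,   0.        , 314.77273435],
       [  0.        , 387.57101226, 207.05284992],
       [  0.        ,   0.        ,   1.        ]]), 'D': array([-0.02007623,  0.        ,  0.        ,  0.        ,  0.        ]), 'R': array([[-0.99608427, -0.08725445, -0.01424026],
       [-0.04362007,  0.62514354, -0.77928996],
       [ 0.07689873, -0.77561731, -0.62650169]]), 't': array([0.47796562, 0.06603672, 0.91764376])}
top {'mtx': array([[479.76643988,   0.        , 320.30774006],
       [  0.        , 479.76643988, 203.32954855],
       [  0.        ,   0.        ,   1.        ]]), 'D': array([-0.13847791,  0.        ,  0.        ,  0.        ,  0.        ]), 'R': array([[-0.01486259, -0.99985422, -0.00840489],
       [-0.99204609,  0.01579628, -0.12488005],
       [ 0.12499461,  0.006482  , -0.99213625]]), 't': array([0.05982213, 0.45016817, 0.89546046])}
```

View pics/top0.png

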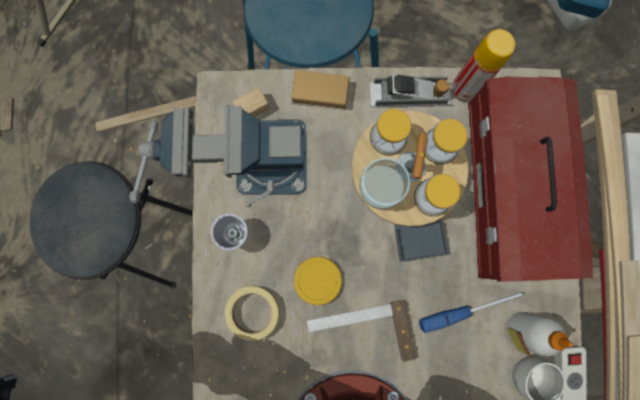

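View pics/side0.png

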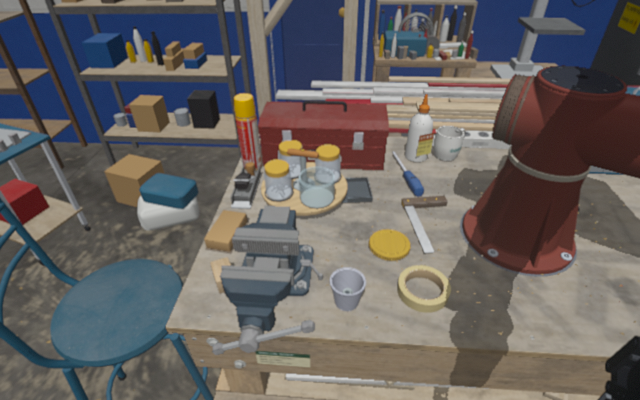

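The top view shows the cup rim at about (229,233), the open jar at (386,184), the crossbar at (420,157), the tray at (421,241) and lids at (394,126), (449,134) and (438,194). The side view shows the cup at (348,288), in front of the vice, and the carousel around (305,180).

```bash
cat > h.py <<'E'
from plant import bot
import cv2,numpy as np
def plane(name,uv,z):
    c=bot.camera_params(name)
    p=cv2.undistortPoints(np.float64(uv).reshape(-1,1,2),c["mtx"],c["D"]).reshape(-1,2)
    r=np.c_[p,np.ones(len(p))]@c["R"]; o=-c["R"].T@c["t"]
    return (o+r*((z-o[2])/r[:,2])[:,None])[:,:2]
def blobs(mask,amin):
    cs,_=cv2.findContours(mask.astype(np.uint8),cv2.RETR_EXTERNAL,cv2.CHAIN_APPROX_NONE)
    return [c for c in cs if cv2.contourArea(c)>amin]
def carousel(p):
    hsv=cv2.cvtColor(p,cv2.COLOR_BGR2HSV)
    roi=np.zeros(p.shape[:2],bool);roi[100:228,345:475]=1
    L=[]
    for c in blobs(cv2.inRange(hsv,(18,190,120),(32,255,255))*roi,150):
        w=plane("top",c.reshape(-1,2),.118);e=cv2.minEnclosingCircle(np.float32(w));L.append(e)
    bar=[c for c in blobs(cv2.inRange(hsv,(5,150,80),(15,255,255))*roi,60)]
    return L,[plane("top",c.reshape(-1,2),.138) for c in bar]
E
python3 - <<'E'
from h import *
p=cv2.imread("pics/top0.png");hsv=cv2.cvtColor(p,cv2.COLOR_BGR2HSV)
L,B=carousel(p);print(L)
for b in B:print("bar",cv2.minAreaRect(np.float32(b)))
for uv in[(420,157),(421,241),(386,184),(229,233)]:print(uv,hsv[uv[1],uv[0]])
roi=np.zeros(p.shape[:2],bool);roi[222:270,385:460]=1
for c in blobs((hsv[...,2]<85)&roi,200):
    w=plane("top",c.reshape(-1,2),.02);print("tray",cv2.minAreaRect(np.float32(w)),cv2.boundingRect(c))
print("jar",plane("top",[(386,184)],.104),"cup",plane("top",[(229,233)],.063),"cupfoot side",plane("side",[(348,303)],0))
d=np.load("pics/top0.npy");print(d[200:265:8,200:264:8].round(3))
cr=np.hstack([cv2.resize(p[195:275,190:270],(400,400),interpolation=2),cv2.resize(p[100:270,330:490],(376,400),interpolation=2)])
cv2.imwrite("pics/crop0.png",cr)
E
```

```text
[]
(420, 157) [ 17 160 158]
(421, 241) [101  39  92]
(386, 184) [ 57  14 163]
(229, 233) [ 85  20 140]
jar [[ 0.47431651 -0.06498594]] cup [[0.39399464 0.22259064]] cupfoot side [[0.39342299 0.22768041]]
[[0.956 0.954 0.957 0.955 0.954 0.956 0.955 0.922]
 [0.956 0.953 0.954 0.952 0.956 0.956 0.953 0.95 ]
 [0.955 0.952 0.951 0.889 0.893 0.948 0.952 0.951]
 [0.95  0.951 0.893 0.927 0.945 0.942 0.947 0.949]
 [0.948 0.947 0.901 0.924 0.923 0.924 0.947 0.946]
 [0.941 0.947 0.888 0.935 0.934 0.943 0.948 0.945]
 [0.947 0.942 0.    0.881 0.881 0.946 0.944 0.942]
 [0.941 0.941 0.94  0.94  0.942 0.942 0.941 0.941]
 [0.938 0.943 0.939 0.941 0.941 0.936 0.937 0.939]]
```

View pics/crop0.png

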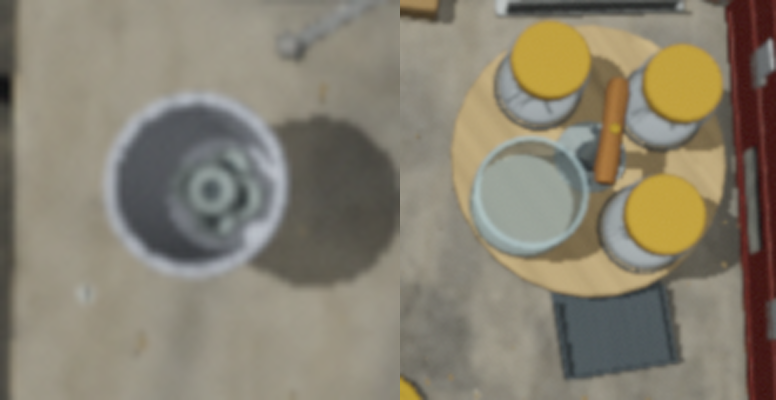

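The left crop shows the cup rim centred at about (229,232), with the nuts inside. The right crop shows the open jar rim at (385,183), lids at (394,126), (450,135) and (443,191), and tray front corners at about (401.5,261) and (449,253).

```bash
sed -i 's/(18,190,120),(32,255,255)/(20,140,110),(32,255,255)/; s/(5,150,80),(15,255,255)/(8,120,80),(19,255,255)/' h.py
python3 - <<'E'
from h import *
p=cv2.imread("pics/top0.png")
L,B=carousel(p)
for e in L:print("lid",e)
for b in B:print("bar",len(b),cv2.minAreaRect(np.float32(b)))
print("lids by eye",plane("top",[(394.3,125.5),(450.4,135.3),(443.2,191.5)],.118))
print("jar",plane("top",[(385.3,183.4)],.104),"cup",plane("top",[(229.2,232)],.063))
t=plane("top",[(401.5,260.9),(449.1,253.2),(395.5,225.1),(441.1,220.9)],.02);print("tray",t)
print("bar",plane("top",[(422.3,133.2),(417.7,177.9)],.135))
d=plane("top",[(452-400,0)],0)
# disc edges by eye
q=[((452-400)/2.35+330,100+157/2.35),((726-400)/2.35+330,100+157/2.35),((589-400)/2.35+330,100+25/2.35),((589-400)/2.35+330,100+296/2.35)]
q=plane("top",q,.034);print("disc",q, q.mean(0))
E
```

```text
lid ((0.45819199085235596, -0.1627044379711151), 0.031164951622486115)
lid ((0.5588158369064331, -0.1815081238746643), 0.03081539086997509)
lid ((0.5779587030410767, -0.0807608813047409), 0.030569804832339287)
bar 97 ((0.5197057723999023, -0.12066138535737991), (0.016488682478666306, 0.08131437748670578), 79.95336151123047)
lids by eye [[ 0.57761117 -0.08179588]
 [ 0.55872683 -0.18228316]
 [ 0.45725227 -0.16375805]]
jar [[ 0.4754165  -0.06377168]] cup [[0.39584518 0.22222646]]
tray [[ 0.33802472 -0.10154898]
 [ 0.35080093 -0.19500822]
 [ 0.40728298 -0.09207158]
 [ 0.41385816 -0.1818564 ]]
bar [[ 0.55827541 -0.12785098]
 [ 0.47905396 -0.11607509]]
disc [[ 0.52055374 -0.00975326]
 [ 0.51771144 -0.23850933]
 [ 0.63240741 -0.12826864]
 [ 0.4040472  -0.11859575]] [ 0.51867995 -0.12378174]
```

```bash
cat > mv.py <<'E'
from h import *
from scipy.spatial.transform import Rotation as Ro, Slerp
def tool(az,el,roll=0):
    """tool R: z at azimuth az, el degrees below level, tool -x upward, then rolled about tool z"""
    a,e=np.radians([az,el]);z=np.array([np.cos(a)*np.cos(e),np.sin(a)*np.cos(e),-np.sin(e)])
    y=np.array([-np.sin(a),np.cos(a),0]);x=np.cross(y,z)
    return Ro.from_matrix(np.c_[x,y,z])*Ro.from_rotvec([0,0,roll],degrees=True)
def now():
    s=bot.observe();return s,np.array(s["eef_pos"]),Ro.from_euler("xyz",s["orientation"],degrees=True)
def rows(p1,R1,n,op,p0=None,R0=None):
    """straight line of TCP and slerp in n rows; prints rows (shift in tool axes at the row's start)"""
    if p0 is None:_,p0,R0=now()
    sl=Slerp([0,1],Ro.concatenate([R0,R1]));out=[]
    for k in range(n):
        A,B=sl(k/n),sl((k+1)/n);w=(A.inv()*B).as_rotvec(degrees=True);d=A.inv().apply((p1-p0)/n)*100
        out.append(" ".join(f"{v:.2f}" for v in [*w,*d])+f" {op}")
    print("; ".join(out))
E
python3 - <<'E'
from mv import *
R=tool(-50,25);t=R.as_matrix()[:,2];G=np.array([.395,.2235,.036])
print(R.as_matrix().round(2),t)
p=G+.019*t-.13*t+[0,0,.06];print(p)
rows(p,R,12,1)
rows(p+[0,0,-.06],R,4,1,p,R)
E
```

```text
[[-0.27  0.77  0.58]
 [ 0.32  0.64 -0.69]
 [-0.91  0.   -0.42]] [ 0.58256342 -0.69427204 -0.42261826]
[0.33033546 0.3005642  0.14291063]
1.59 -5.25 2.50 -1.94 -1.82 0.73 1; 1.59 -5.25 2.50 -1.94 -1.71 0.96 1; 1.59 -5.25 2.50 -1.91 -1.60 1.18 1; 1.59 -5.25 2.50 -1.86 -1.48 1.40 1; 1.59 -5.25 2.50 -1.79 -1.36 1.60 1; 1.59 -5.25 2.50 -1.69 -1.24 1.80 1; 1.59 -5.25 2.50 -1.56 -1.11 1.98 1; 1.59 -5.25 2.50 -1.42 -0.99 2.15 1; 1.59 -5.25 2.50 -1.26 -0.87 2.30 1; 1.59 -5.25 2.50 -1.08 -0.75 2.43 1; 1.59 -5.25 2.50 -0.88 -0.64 2.53 1; 1.59 -5.25 2.50 -0.67 -0.54 2.62 1
0.00 0.00 0.00 1.36 0.00 0.63 1; 0.00 0.00 0.00 1.36 0.00 0.63 1; 0.00 0.00 0.00 1.36 0.00 0.63 1; 0.00 0.00 0.00 1.36 0.00 0.63 1
```

Emit:
{"api": "play_rows", "payload": {
  "targets": "1.6 -5.25 2.5 -1.9 -1.8 0.7 1; 1.6 -5.25 2.5 -1.9 -1.7 1.0 1; 1.6 -5.25 2.5 -1.9 -1.6 1.2 1; 1.6 -5.25 2.5 -1.9 -1.5 1.4 1; 1.6 -5.25 2.5 -1.8 -1.4 1.6 1; 1.6 -5.25 2.5 -1.7 -1.2 1.8 1; 1.6 -5.25 2.5 -1.6 -1.1 2.0 1; 1.6 -5.25 2.5 -1.4 -1.0 2.1 1; 1.6 -5.25 2.5 -1.3 -0.9 2.3 1; 1.6 -5.25 2.5 -1.1 -0.7 2.4 1; 1.6 -5.25 2.5 -0.9 -0.6 2.5 1; 1.6 -5.25 2.5 -0.7 -0.5 2.6 1",
  "grip_force": 50
}}

```text
time: 1.6
eef_pos: [0.3312, 0.301, 0.1448]
orientation: [-180.0, 65.2, 129.9]
wrist_force: [0.7, -0.4, -0.2]
width: 0.0853
finger_force: 0.0
```

Run:
```python
from mv import *
s,p,R0=now();print(s["time"],s["joint_pos"].round(1),p,R0.as_matrix().round(2))
im,_=bot.snapshot("top");im2,_=bot.snapshot("side")
cv2.imwrite("pics/c1.png",np.hstack([cv2.resize(im[130:330,100:300],(400,400)),cv2.resize(im2[150:350,260:460],(400,400))]))
R=tool(-50,25);t=R.as_matrix()[:,2];G=np.array([.395,.2235,.036])
q=G+.019*t-.13*t
rows(q,R,5,1)
```

```text
1.6 [ 59.2  17.1 -12.6  95.8 -58.9 129.8] [0.3312437  0.30096347 0.14479232] [[-0.27  0.77  0.58]
 [ 0.32  0.64 -0.7 ]
 [-0.91 -0.   -0.42]]
-0.07 0.04 0.05 1.09 0.02 0.48 1; -0.07 0.04 0.05 1.09 0.02 0.48 1; -0.07 0.04 0.05 1.09 0.02 0.48 1; -0.07 0.04 0.05 1.09 0.02 0.48 1; -0.07 0.04 0.05 1.09 0.02 0.48 1
```

View pics/c1.png

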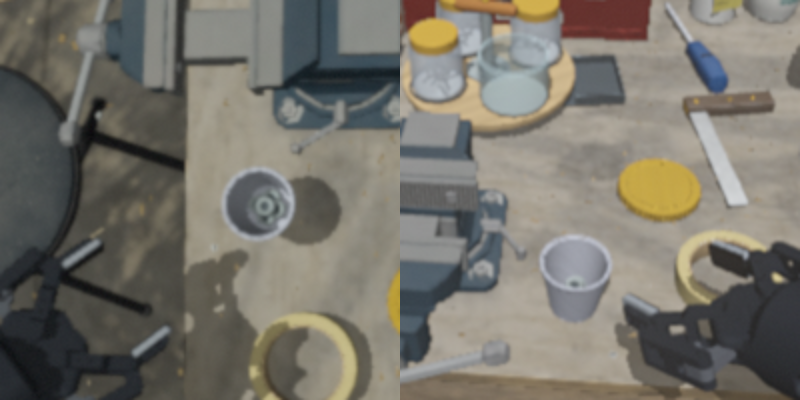

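The arm went where it was told: the open fingers point at the cup (cup rim near (258,203) in the left crop) with the vice well clear. Next I lower and slide in.

Emit:
{"api": "play_rows", "payload": {
  "targets": "0 0 0 1.1 0 0.5 1; 0 0 0 1.1 0 0.5 1; 0 0 0 1.1 0 0.5 1; 0 0 0 1.1 0 0.5 1; 0 0 0 1.1 0 0.5 1; 0 0 0 0 0 2 1; 0 0 0 0 0 2 1; 0 0 0 0 0 2 1; 0 0 0 0 0 2 1; 0 0 0 0 0 0 1; 0 0 0 0 0 0 1"
}}

```text
time: 3.08
eef_pos: [0.3769, 0.2466, 0.051]
orientation: [-179.9, 65.0, 130.0]
wrist_force: [-0.3, 0.8, 0.5]
width: 0.0854
finger_force: 0.0
```

Run:
```python
from mv import *
s,p,R0=now();print(s["wrist_force"])
R=tool(-50,25);t=R.as_matrix()[:,2];G=np.array([.395,.2235,.036])
print(R0.inv().apply(G+.019*t-p)*100)
im,_=bot.snapshot("top");im2,_=bot.snapshot("side")
cv2.imwrite("pics/c2.png",np.hstack([cv2.resize(im[180:300,140:260],(400,400),interpolation=2),cv2.resize(im2[230:350,300:420],(400,400),interpolation=2)]))
```

```text
[-0.3097096   0.82830587  0.48029142]
[ 0.12312527 -0.08845411  5.19341297]
```

View pics/c2.png

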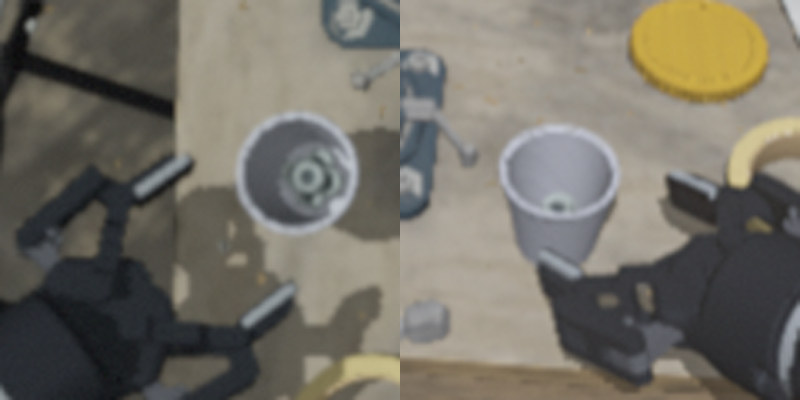

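The finger tips in the left crop are at (190,158) and (295,287), symmetric about the cup at (298,173). I advance, then close.

Emit:
{"api": "play_rows", "payload": {
  "targets": "0 0 0 0 0 1.3 1; 0 0 0 0 0 1.3 1; 0 0 0 0 0 1.3 1; 0 0 0 0 0 1.3 1; 0 0 0 0 0 0 1; 0 0 0 0 0 0 0.5; 0 0 0 0 0 0 0.5; 0 0 0 0 0 0 0.5; 0 0 0 0 0 0 0.5; 0 0 0 0 0 0 0.5; 0 0 0 0 0 0 0.4; 0 0 0 0 0 0 0.3",
  "grip_force": 50
}}

```text
time: 4.68
eef_pos: [0.4075, 0.2107, 0.0297]
orientation: [-179.9, 65.0, 130.0]
wrist_force: [-2.5, 1.5, 5.3]
width: 0.06
finger_force: 51.8
```

Emit:
{"api": "play_rows", "payload": {
  "targets": "0 0 0 0 0 0 0; 0 0 0 0 0 0 0; 0 0 0 -0.5 0 -0.2 0; 0 0 0 -1 0 -0.5 0; 0 0 0 -1 0 -0.5 0; 0 0 0 0 0 0 0"
}}

```text
time: 5.42
eef_pos: [0.4076, 0.211, 0.0579]
orientation: [179.9, 65.0, 129.8]
wrist_force: [-0.6, 0.9, -1.4]
width: 0.0602
finger_force: 53.3
```

Run:
```python
from mv import *
s,p,R0=now();print(s["wrist_force"],s["finger_force"],s["width"],p,s["joint_pos"])
im,_=bot.snapshot("top");im2,_=bot.snapshot("side")
cv2.imwrite("pics/c3.png",np.hstack([cv2.resize(im[180:300,140:260],(400,400),interpolation=2),cv2.resize(im2[230:350,300:420],(400,400),interpolation=2)]))
```

```text
[-0.64407736  0.86914265 -1.36446618] 53.291397696593776 0.060236674077097804 [0.40759818 0.21098806 0.05785174] [ 45.63781745   5.93614098 -32.9103468   63.19077745 -64.38209957
 103.3676584 ]
```

View pics/c3.png

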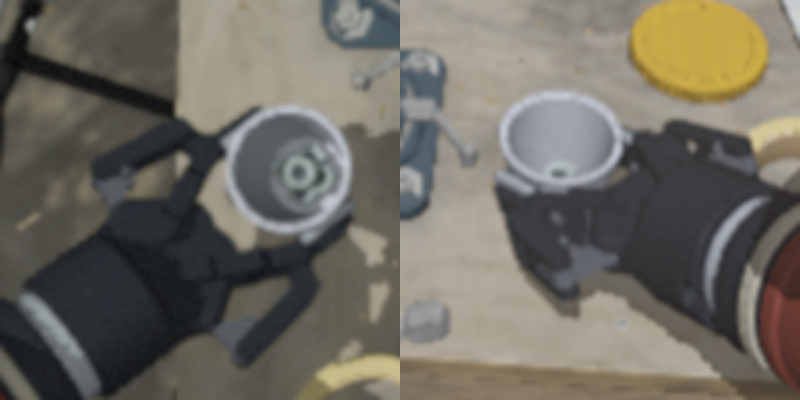

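The cup is held firmly by its middle, upright, with the nuts visible inside (295,175 in the left crop). Next I plan the carry and the pour.

Run:
```python
from mv import *
s,p,R0=now()
m=tool(-50,25).inv().apply([0,0,1])
for roll in range(0,-181,-15):
    R=tool(-70,20,roll);w=R.apply(m);tilt=np.degrees(np.arccos(w[2]));d=np.array([0,0,-1])+w*w[2];d/=np.linalg.norm(d)+1e-9
    print(roll,round(tilt),"dir",w.round(2),"lip rel G mm",((.025*w+.0335*d)*1000).round(),"foot",(-.038*w*1000).round())
t0=R0.as_matrix()[:,2];J=np.array([.477,-.064])
R=tool(-70,25);t=R.as_matrix()[:,2]
a=p+[0,0,.15];print("lift");rows(a,R0,4,0)
b=np.array([J[0]-.02,J[1],.2])+.019*t;print("carry",b);rows(b,R,12,0,a,R0)
```

```text
0 5 dir [-0.03  0.08  1.  ] lip rel G mm [-12.  33.  22.] foot [  1.  -3. -38.]
-15 15 dir [0.19 0.17 0.97] lip rel G mm [29. 26. 16.] foot [ -7.  -7. -37.]
-30 28 dir [0.38 0.28 0.88] lip rel G mm [33. 24.  6.] foot [-15. -10. -34.]
-45 42 dir [0.54 0.39 0.75] lip rel G mm [34. 24. -4.] foot [-21. -15. -28.]
-60 55 dir [0.65 0.5  0.57] lip rel G mm [ 32.  24. -13.] foot [-25. -19. -22.]
-75 69 dir [0.71 0.6  0.36] lip rel G mm [ 27.  23. -22.] foot [-27. -23. -14.]
-90 82 dir [0.72 0.68 0.14] lip rel G mm [ 21.  20. -30.] foot [-27. -26.  -5.]
-105 94 dir [ 0.66  0.75 -0.08] lip rel G mm [ 15.  17. -35.] foot [-25. -28.   3.]
-120 106 dir [ 0.55  0.79 -0.28] lip rel G mm [  8.  12. -39.] foot [-21. -30.  11.]
-135 117 dir [ 0.39  0.8  -0.46] lip rel G mm [  3.   6. -41.] foot [-15. -30.  17.]
-150 126 dir [ 0.2   0.78 -0.59] lip rel G mm [  0.   0. -42.] foot [ -8. -30.  23.]
-165 133 dir [-0.02  0.73 -0.68] lip rel G mm [  0.  -4. -42.] foot [  1. -28.  26.]
-180 135 dir [-0.24  0.66 -0.71] lip rel G mm [  2.  -6. -41.] foot [  9. -25.  27.]
lift
0.00 0.00 0.00 -3.40 -0.00 -1.59 0; 0.00 0.00 0.00 -3.40 -0.00 -1.59 0; 0.00 0.00 0.00 -3.40 -0.00 -1.59 0; 0.00 0.00 0.00 -3.40 -0.00 -1.59 0
carry [ 0.46288953 -0.08018136  0.19197025]
1.50 -0.00 0.70 -0.80 -1.20 2.01 0; 1.50 -0.00 0.70 -0.81 -1.13 2.04 0; 1.50 -0.00 0.70 -0.83 -1.07 2.07 0; 1.50 -0.00 0.70 -0.84 -1.01 2.09 0; 1.50 -0.00 0.70 -0.85 -0.94 2.12 0; 1.50 -0.00 0.70 -0.86 -0.87 2.14 0; 1.50 -0.00 0.70 -0.87 -0.81 2.16 0; 1.50 -0.00 0.70 -0.88 -0.74 2.18 0; 1.50 -0.00 0.70 -0.89 -0.67 2.20 0; 1.50 -0.00 0.70 -0.90 -0.60 2.22 0; 1.50 -0.00 0.70 -0.91 -0.53 2.23 0; 1.50 -0.00 0.70 -0.91 -0.46 2.25 0
```

```bash
cat >> mv.py <<'E'
def rowsG(G1,R1,n,op,G0=None,R0=None,g=.019):
    """as rows, but the grasp point (g behind the TCP) runs straight"""
    if G0 is None:_,p0,R0=now();G0=p0-g*R0.apply([0,0,1])
    sl=Slerp([0,1],Ro.concatenate([R0,R1]));out=[]
    P=[G0+(G1-G0)*k/n+g*sl(k/n).apply([0,0,1]) for k in range(n+1)]
    for k in range(n):
        A,B=sl(k/n),sl((k+1)/n);w=(A.inv()*B).as_rotvec(degrees=True);d=A.inv().apply(P[k+1]-P[k])*100
        out.append(" ".join(f"{v:.2f}" for v in [*w,*d])+f" {op}")
    print("; ".join(out))
E
python3 - <<'E'
from mv import *
s,p,R0=now();J=np.array([.477,-.064]);h=np.array([np.cos(np.radians(-70)),np.sin(np.radians(-70))])
G0=p-.019*R0.apply([0,0,1]);G1=G0+[0,0,.16]
Gp=np.r_[J+.015*h,.215];print(G0,Gp)
print("lift");rowsG(G1,R0,4,0)
print("carry");rowsG(Gp,tool(-70,65),12,0,G1,R0)
E
```

```text
[0.39607907 0.22369087 0.0647634 ] [ 0.4821303  -0.07809539  0.215     ]
lift
0.00 0.00 0.00 -3.62 -0.00 -1.69 0; 0.00 0.00 0.00 -3.62 -0.00 -1.69 0; 0.00 0.00 0.00 -3.62 -0.00 -1.69 0; 0.00 0.00 0.00 -3.62 -0.00 -1.69 0
carry
1.19 3.30 1.20 -0.83 -1.10 2.20 0; 1.19 3.30 1.20 -0.97 -1.03 2.16 0; 1.19 3.30 1.20 -1.12 -0.97 2.11 0; 1.19 3.30 1.20 -1.26 -0.90 2.06 0; 1.19 3.30 1.20 -1.39 -0.82 1.99 0; 1.19 3.30 1.20 -1.52 -0.75 1.92 0; 1.19 3.30 1.20 -1.64 -0.67 1.83 0; 1.19 3.30 1.20 -1.76 -0.60 1.74 0; 1.19 3.30 1.20 -1.86 -0.52 1.64 0; 1.19 3.30 1.20 -1.97 -0.45 1.54 0; 1.19 3.30 1.20 -2.06 -0.37 1.42 0; 1.19 3.30 1.20 -2.14 -0.30 1.30 0
```

Emit:
{"api": "play_rows", "payload": {
  "targets": "0 0 0 -3.6 0 -1.7 0; 0 0 0 -3.6 0 -1.7 0; 0 0 0 -3.6 0 -1.7 0; 0 0 0 -3.6 0 -1.7 0; 0 0 0 0 0 0 0"
}}

```text
time: 6.15
eef_pos: [0.4076, 0.212, 0.2186]
orientation: [179.5, 65.0, 129.5]
wrist_force: [0.5, 0.5, -2.5]
width: 0.06
finger_force: 53.7
```

Emit:
{"api": "play_rows", "payload": {
  "targets": "1.2 3.3 1.2 -0.8 -1.1 2.2 0; 1.2 3.3 1.2 -1.0 -1.0 2.2 0; 1.2 3.3 1.2 -1.1 -1.0 2.1 0; 1.2 3.3 1.2 -1.3 -0.9 2.1 0; 1.2 3.3 1.2 -1.4 -0.8 2.0 0; 1.2 3.3 1.2 -1.5 -0.75 1.9 0; 1.2 3.3 1.2 -1.6 -0.7 1.8 0; 1.2 3.3 1.2 -1.8 -0.6 1.7 0; 1.2 3.3 1.2 -1.9 -0.5 1.6 0; 1.2 3.3 1.2 -2.0 -0.4 1.5 0; 1.2 3.3 1.2 -2.1 -0.4 1.4 0; 1.2 3.3 1.2 -2.1 -0.3 1.3 0"
}}

```text
time: 7.65
eef_pos: [0.4844, -0.0858, 0.1969]
orientation: [-179.8, 24.8, 110.0]
wrist_force: [-0.1, 0.2, -1.3]
width: 0.06
finger_force: 53.8
```

Run:
```python
from mv import *
s,p,R0=now();J=np.array([.477,-.064]);h=np.array([np.cos(np.radians(-70)),np.sin(np.radians(-70))])
print(s["time"],s["joint_pos"].round(1),p-.019*R0.apply([0,0,1]),np.degrees((R0.inv()*tool(-70,65)).magnitude()),s["wrist_force"])
Gp=np.r_[J+.015*h,.215]
G,Ra=None,None
for a,b in((0,-90),(-90,-180)):
    e=(65,67.5,70)
    R1=tool(-70,67.5 if b==-90 else 70,b)
    rowsG(Gp,R1,12,0,G,Ra);G,Ra=Gp,R1
```

```text
7.65 [-12.6 -28.6 -31.8  73.  -20.9  55. ] [ 0.48176437 -0.07827016  0.21416896] 0.26395546894969735 [-0.07481275  0.16393423 -1.2620337 ]
-0.17 0.14 -7.50 0.00 0.01 -0.01 0; -0.17 0.14 -7.50 0.00 0.01 -0.01 0; -0.17 0.14 -7.50 0.00 0.01 -0.01 0; -0.17 0.14 -7.50 0.00 0.01 -0.01 0; -0.17 0.14 -7.50 0.00 0.01 -0.01 0; -0.17 0.14 -7.50 0.00 0.01 -0.01 0; -0.17 0.14 -7.50 0.00 0.01 -0.01 0; -0.17 0.14 -7.50 0.00 0.01 -0.01 0; -0.17 0.14 -7.50 0.00 0.00 -0.01 0; -0.17 0.14 -7.50 0.00 0.00 -0.01 0; -0.17 0.14 -7.50 0.00 0.00 -0.01 0; -0.17 0.14 -7.50 0.00 0.00 -0.01 0
-0.16 -0.16 -7.50 -0.01 0.01 -0.00 0; -0.16 -0.16 -7.50 -0.01 0.01 -0.00 0; -0.16 -0.16 -7.50 -0.01 0.01 -0.00 0; -0.16 -0.16 -7.50 -0.01 0.01 -0.00 0; -0.16 -0.16 -7.50 -0.01 0.01 -0.00 0; -0.16 -0.16 -7.50 -0.01 0.01 -0.00 0; -0.16 -0.16 -7.50 -0.01 0.01 -0.00 0; -0.16 -0.16 -7.50 -0.01 0.01 -0.00 0; -0.16 -0.16 -7.50 -0.01 0.01 -0.00 0; -0.16 -0.16 -7.50 -0.01 0.01 -0.00 0; -0.16 -0.16 -7.50 -0.01 0.01 -0.00 0; -0.16 -0.16 -7.50 -0.01 0.01 -0.00 0
```

Emit:
{"api": "play_rows", "payload": {
  "targets": "0 3.5 0 -0.1 0 0 0; 0 3.5 0 -0.1 0 0 0; 0 0 -7.5 0 0 0 0; 0 0 -7.5 0 0 0 0; 0 0 -7.5 0 0 0 0; 0 0 -7.5 0 0 0 0; 0 0 -7.5 0 0 0 0; 0 0 -7.5 0 0 0 0; 0 0 -7.5 0 0 0 0; 0 0 -7.5 0 0 0 0; 0 0 -7.5 0 0 0 0; 0 0 -7.5 0 0 0 0"
}}

```text
time: 9.15
eef_pos: [0.4848, -0.0866, 0.1975]
orientation: [-162.6, 4.3, -174.1]
wrist_force: [-0.3, -0.1, -1.3]
width: 0.0601
finger_force: 53.9
```

Emit:
{"api": "play_rows", "payload": {
  "targets": "0 0 -7.5 0 0 0 0; 0 0 -7.5 0 0 0 0; 0 0 -7.5 0 0 0 0; 0 0 -7.5 0 0 0 0; 0 0 -7.5 0 0 0 0; 0 0 -7.5 0 0 0 0; 0 0 -7.5 0 0 0 0; 0 0 -7.5 0 0 0 0; 0 0 -7.5 0 0 0 0; 0 0 -7.5 0 0 0 0; 0 0 -7.5 0 0 0 0; 0 0 -7.5 0 0 0 0"
}}

```text
time: 10.65
eef_pos: [0.4848, -0.0866, 0.1975]
orientation: [-175.5, -17.4, -85.5]
wrist_force: [-0.7, 0.4, -2.3]
width: 0.0598
finger_force: 53.9
```

Emit:
{"api": "play_rows", "payload": {
  "targets": "0 0 -7.5 0 0 0 0; 0 0 -7.5 0 0 0 0; 0 0 0 0 0 0 0"
}}

```text
time: 11.02
eef_pos: [0.4849, -0.0866, 0.1978]
orientation: [179.8, -17.9, -70.1]
wrist_force: [-0.5, -0.5, -0.4]
width: 0.0602
finger_force: 53.9
```

Run:
```python
from mv import *
s,p,R0=now();J=np.array([.477,-.064]);h=np.array([np.cos(np.radians(-70)),np.sin(np.radians(-70))])
print(s["time"],s["joint_pos"].round(1),p-.019*R0.apply([0,0,1]),s["width"],s["wrist_force"])
m=tool(-50,25).inv().apply([0,0,1]);print("mouth",R0.apply(m))
Ga=np.r_[J+.015*h,.182];Gp=np.r_[J+.015*h,.172]
Ra=tool(-70,65,180);print("down");rowsG(Ga,Ra,3,0)
print("tilt");rowsG(Gp,tool(-70,25,180),12,0,Ga,Ra)
im,_=bot.snapshot("top");im2,_=bot.snapshot("side")
cv2.imwrite("pics/c4.png",np.hstack([cv2.resize(im[80:280,310:510],(400,400),interpolation=2),cv2.resize(im2[50:250,210:410],(400,400),interpolation=2)]))
```

```text
11.025 [ -16.4  -25.1  -27.6   76.7  -14.5 -127.7] [ 0.48294487 -0.08105501  0.21588841] 0.06018382611177536 [-0.46169212 -0.53721727 -0.41423108]
mouth [-0.33730974  0.93331802  0.12304312]
down
0.06 2.36 -0.01 -0.37 -0.01 1.04 0; 0.06 2.36 -0.01 -0.41 -0.01 1.02 0; 0.06 2.36 -0.01 -0.45 -0.01 1.00 0
tilt
0.00 3.33 0.00 0.08 -0.00 0.07 0; -0.00 3.33 0.00 0.07 0.00 0.07 0; 0.00 3.33 -0.00 0.07 0.00 0.07 0; 0.00 3.33 0.00 0.06 0.00 0.07 0; 0.00 3.33 -0.00 0.06 0.00 0.06 0; -0.00 3.33 0.00 0.06 -0.00 0.06 0; 0.00 3.33 0.00 0.05 0.00 0.06 0; -0.00 3.33 0.00 0.05 0.00 0.05 0; 0.00 3.33 -0.00 0.05 0.00 0.05 0; -0.00 3.33 0.00 0.04 -0.00 0.04 0; 0.00 3.33 -0.00 0.04 0.00 0.04 0; -0.00 3.33 0.00 0.04 -0.00 0.04 0
```

View pics/c4.png

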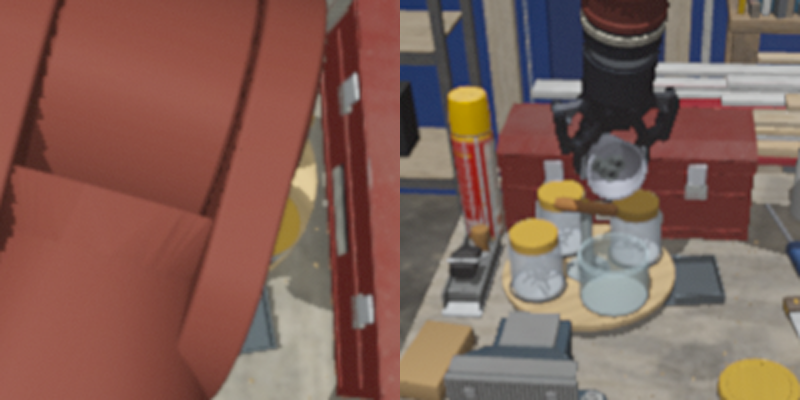

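The side crop shows the cup lying level with its mouth toward the camera (615,170), nuts still inside, straight above and behind the open jar (613,270). I lower it and pour.

Emit:
{"api": "play_rows", "payload": {
  "targets": "0 2.4 0 -0.4 0 1.0 0; 0 2.4 0 -0.4 0 1.0 0; 0 2.4 0 -0.4 0 1.0 0; 0 0 0 0 0 0 0; 0 3.3 0 0.1 0 0.1 0; 0 3.3 0 0.05 0 0.05 0; 0 3.3 0 0.1 0 0.1 0; 0 3.3 0 0.05 0 0.05 0; 0 3.3 0 0.05 0 0.05 0; 0 3.3 0 0.05 0 0.05 0; 0 3.3 0 0.05 0 0.05 0; 0 3.3 0 0.05 0 0.05 0"
}}

```text
time: 12.62
eef_pos: [0.4879, -0.0926, 0.1668]
orientation: [-179.9, -51.7, -70.2]
wrist_force: [0.7, 1.0, -0.5]
width: 0.0597
finger_force: 53.8
```

Emit:
{"api": "play_rows", "payload": {
  "targets": "0 3.3 0 0.05 0 0.05 0; 0 3.3 0 0.05 0 0.05 0; 0 3.3 0 0.05 0 0.05 0; 0 3.3 0 0.05 0 0.05 0; 0 0 0 0 0 0 0; 0 0 0 0 0 0 0; 0 0 0 0 0 0 0; 0 0 0 0 0 0 0"
}}

```text
time: 13.62
eef_pos: [0.4887, -0.0952, 0.1671]
orientation: [180.0, -64.8, -70.0]
wrist_force: [0.7, -0.4, -0.4]
width: 0.06
finger_force: 53.7
```

Run:
```python
from mv import *
s,p,R0=now()
print(s["time"],s["joint_pos"].round(1),p-.019*R0.apply([0,0,1]),s["width"],s["wrist_force"])
im,_=bot.snapshot("top");im2,_=bot.snapshot("side")
cv2.imwrite("pics/c5.png",np.hstack([cv2.resize(im[80:280,310:510],(300,300),interpolation=2),cv2.resize(im2[110:220,250:360],(500,500),interpolation=2)[100:400]]))
```

```text
13.625 [   4.7  -34.2  -55.5   39.6  -60.8 -122.5] [ 0.48280867 -0.07902944  0.17514769] 0.060039395779923406 [ 0.65776562 -0.36634569 -0.40198334]
```

View pics/c5.png

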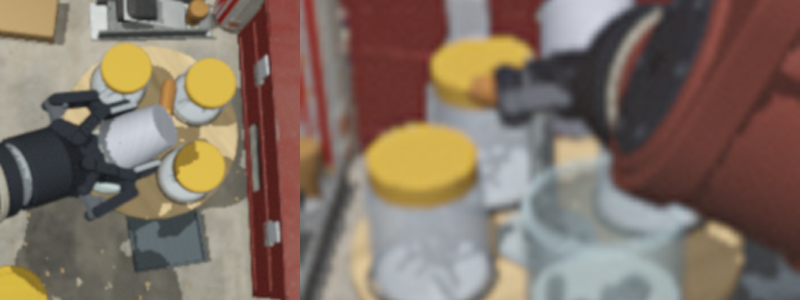

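The side view shows nuts on the open jar's floor (about (600,285)). I give a small shake, then back off upward and look.

Emit:
{"api": "play_rows", "payload": {
  "targets": "0 3 0 0 0 0 0; 0 0 0 0.5 0 0 0; 0 0 0 -0.5 0 0 0; 0 0 0 0.5 0 0 0; 0 0 0 -0.5 0 0 0; 0 0 0 0 0 0 0; 0 0 0 0 0 0 0; 0 0 0 1.8 0 -0.7 0; 0 0 0 2.7 0 -1.0 0; 0 0 0 2.7 0 -1.0 0"
}}

```text
time: 14.98
eef_pos: [0.4891, -0.0971, 0.2441]
orientation: [179.8, -67.8, -69.9]
wrist_force: [1.3, 0.7, -1.0]
width: 0.06
finger_force: 53.7
```

Emit:
{"api": "play_rows", "payload": {
  "targets": "0 0 0 1.3 0 -4 0; 0 0 0 1.3 0 -4 0; 0 0 0 1.3 0 -4 0; 0 0 0 1.3 0 -4 0; 0 0 0 0 0 0 0"
}}

```text
time: 15.6
eef_pos: [0.4463, 0.0256, 0.3534]
orientation: [179.9, -67.8, -69.8]
wrist_force: [0.3, 0.6, -1.7]
width: 0.0602
finger_force: 53.9
```

Run:
```python
from mv import *
s,p,R0=now()
print(s["time"],s["joint_pos"].round(1),p-.019*R0.apply([0,0,1]),s["width"],s["wrist_force"])
im,_=bot.snapshot("top");im2,_=bot.snapshot("side")
cv2.imwrite("pics/c6.png",np.hstack([cv2.resize(im[100:220,340:460],(400,400),interpolation=2),cv2.resize(im2[120:220,260:360],(400,400),interpolation=2)]))
```

```text
15.6 [ 23.  -17.2 -23.3  91.1 -67.6 -82.3] [0.4402896  0.0420929  0.36060746] 0.06022154198148399 [ 0.2762947   0.55858937 -1.71394714]
```

View pics/c6.png

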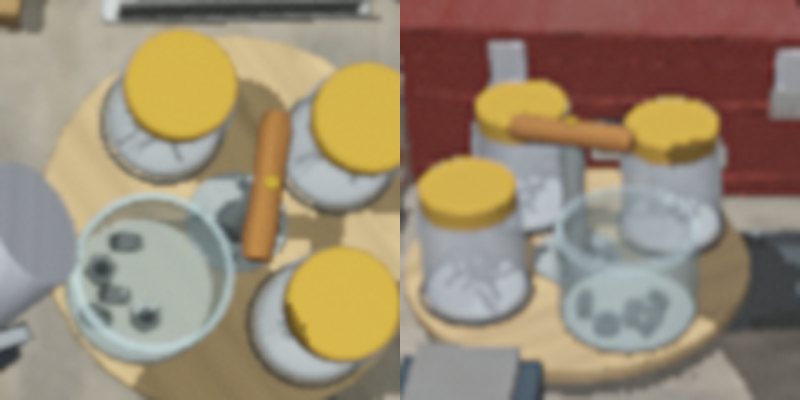

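All five nuts are in the open jar: (125,242), (100,268), (115,293), (147,315) and (95,318) in the left crop. The cup goes back next.

Emit:
{"api": "play_rows", "payload": {
  "targets": "0 0 10 0 0 0 0; 0 0 10 0 0 0 0; 0 0 10 0 0 0 0; 0 0 10 0 0 0 0; 0 0 10 0 0 0 0; 0 0 10 0 0 0 0; 0 0 10 0 0 0 0; 0 0 10 0 0 0 0; 0 0 10 0 0 0 0; 0 0 10 0 0 0 0; 0 0 10 0 0 0 0; 0 0 10 0 0 0 0"
}}

```text
time: 17.2
eef_pos: [0.4453, 0.0227, 0.351]
orientation: [-115.3, 27.8, -172.6]
wrist_force: [-0.6, -0.7, -1.3]
width: 0.0598
finger_force: 53.9
```

Emit:
{"api": "play_rows", "payload": {
  "targets": "0 0 10 0 0 0 0; 0 0 10 0 0 0 0; 0 0 10 0 0 0 0; 0 0 10 0 0 0 0; 0 0 10 0 0 0 0; 0 0 10 0 0 0 0; 0 0 0 0 0 0 0"
}}

```text
time: 18.08
eef_pos: [0.4453, 0.0229, 0.3512]
orientation: [-179.7, 67.8, 110.2]
wrist_force: [-1.0, 0.6, -1.8]
width: 0.0602
finger_force: 53.9
```

Run:
```python
from mv import *
s,p,R0=now();print(s["time"],s["joint_pos"].round(1))
R=tool(-50,25);a=np.array([.4035,.2107,.09])
rows(a,R,12,0)
```

```text
18.075 [ 22.7 -17.5 -23.7  90.8 -67.6  97.4]
-1.54 0.23 -0.66 2.62 0.21 -0.65 0; -1.54 0.23 -0.66 2.62 0.26 -0.63 0; -1.54 0.23 -0.66 2.61 0.30 -0.62 0; -1.54 0.23 -0.66 2.61 0.35 -0.60 0; -1.54 0.23 -0.66 2.61 0.40 -0.58 0; -1.54 0.23 -0.66 2.61 0.44 -0.55 0; -1.54 0.23 -0.66 2.61 0.49 -0.53 0; -1.54 0.23 -0.66 2.60 0.53 -0.51 0; -1.54 0.23 -0.66 2.60 0.57 -0.48 0; -1.54 0.23 -0.66 2.59 0.62 -0.46 0; -1.54 0.23 -0.66 2.59 0.66 -0.43 0; -1.54 0.23 -0.66 2.58 0.70 -0.40 0
```

Run:
```python
from mv import *
R=tool(-50,25);a=np.array([.403,.2125,.23])
rows(a,R,8,0)
```

```text
-2.31 0.34 -0.99 2.31 0.31 -1.66 0; -2.31 0.34 -0.99 2.32 0.42 -1.63 0; -2.31 0.34 -0.99 2.32 0.52 -1.60 0; -2.31 0.34 -0.99 2.32 0.63 -1.56 0; -2.31 0.34 -0.99 2.31 0.73 -1.52 0; -2.31 0.34 -0.99 2.31 0.83 -1.47 0; -2.31 0.34 -0.99 2.30 0.93 -1.42 0; -2.31 0.34 -0.99 2.29 1.02 -1.37 0
```

Emit:
{"api": "play_rows", "payload": {
  "targets": "-2.3 0.3 -1 2.3 0.3 -1.7 0; -2.3 0.3 -1 2.3 0.4 -1.6 0; -2.3 0.3 -1 2.3 0.5 -1.6 0; -2.3 0.3 -1 2.3 0.6 -1.6 0; -2.3 0.3 -1 2.3 0.7 -1.5 0; -2.3 0.3 -1 2.3 0.8 -1.5 0; -2.3 0.3 -1 2.3 0.9 -1.4 0; -2.3 0.3 -1 2.3 1.0 -1.4 0; 0 0 0 3 0 1.4 0; 0 0 0 3 0 1.4 0; 0 0 0 3 0 1.4 0; 0 0 0 3 0 1.4 0"
}}

```text
time: 19.58
eef_pos: [0.4019, 0.211, 0.0976]
orientation: [-179.2, 65.3, 130.8]
wrist_force: [-0.9, -0.6, -0.4]
width: 0.06
finger_force: 53.9
```

Run:
```python
from mv import *
s,p,R0=now();print(s["time"],p,s["orientation"],s["wrist_force"])
R=tool(-50,25);a=np.array([.4055,.2107,.0317])
rows(a,R,6,0)
```

```text
19.575 [0.40186268 0.21097696 0.09756644] [-179.22014617   65.34178611  130.79721673] [-0.9148056  -0.62410347 -0.40716321]
-0.01 0.06 0.06 0.98 0.05 0.50 0; -0.01 0.06 0.06 0.98 0.05 0.50 0; -0.01 0.06 0.06 0.98 0.05 0.50 0; -0.01 0.06 0.06 0.98 0.05 0.50 0; -0.01 0.06 0.06 0.98 0.05 0.50 0; -0.01 0.06 0.06 0.98 0.04 0.50 0
```

Emit:
{"api": "play_rows", "payload": {
  "targets": "0 0 0 1 0.05 0.5 0; 0 0 0 1 0.05 0.5 0; 0 0 0 1 0.05 0.5 0; 0 0 0 1 0.05 0.5 0; 0 0.2 0.2 1 0.05 0.5 0; 0 0.2 0.2 1 0.05 0.5 0; 0 0 0 0 0 0 0; 0 0 0 0 0 0 0"
}}

```text
time: 20.58
eef_pos: [0.4056, 0.2118, 0.032]
orientation: [179.4, 65.0, 129.3]
wrist_force: [0.0, 0.3, -0.7]
width: 0.0601
finger_force: 53.9
```

Emit:
{"api": "play_rows", "payload": {
  "targets": "0 0 0 0.1 0 0.05 0; 0 0 0 0 0 0 0; 0 0 0 0 0 0 0"
}}

```text
time: 20.95
eef_pos: [0.4056, 0.2118, 0.0308]
orientation: [179.3, 65.0, 129.2]
wrist_force: [0.0, 0.3, -1.3]
width: 0.0603
finger_force: 53.9
```

Emit:
{"api": "play_rows", "payload": {
  "targets": "0 0 0 0.1 0 0.05 0; 0 0 0 0 0 0 0; 0 0 0 0 0 0 0"
}}

```text
time: 21.32
eef_pos: [0.4057, 0.2118, 0.0298]
orientation: [179.3, 65.0, 129.2]
wrist_force: [-0.4, 0.2, 1.0]
width: 0.0601
finger_force: 53.8
```

Emit:
{"api": "play_rows", "payload": {
  "targets": "0 0 0 0 0 0 0.75; 0 0 0 0 0 0 0.8; 0 0 0 0 0 0 0.9; 0 0 0 0 0 0 1; 0 0 0 0 0 0 1; 0 0 0 0 0 0 1; 0 0 0 0 0 -1 1; 0 0 0 0 0 -1.5 1; 0 0 0 0 0 -2 1; 0 0 0 0 0 -3 1; 0 0 0 0 0 -3 1; 0 0 0 0 0 -3 1"
}}

```text
time: 22.82
eef_pos: [0.3264, 0.3061, 0.0872]
orientation: [179.3, 65.0, 129.2]
wrist_force: [0.7, 0.6, -0.5]
width: 0.0855
finger_force: 0.0
```

Run:
```python
from mv import *
s,p,R0=now();print(s["time"],p,s["joint_pos"].round(1),s["width"])
im,_=bot.snapshot("top");im2,_=bot.snapshot("side")
cv2.imwrite("pics/c7.png",np.hstack([cv2.resize(im[180:300,170:290],(300,300),interpolation=2),cv2.resize(im2[230:350,290:410],(300,300),interpolation=2)]))
L,B=carousel(im);print(L,[cv2.minAreaRect(np.float32(b)) for b in B])
```

```text
22.825 [0.32644433 0.30610882 0.08717299] [ 59.9  22.3 -12.9  90.9 -58.4 130.9] 0.08550185502625492
[((0.45819199085235596, -0.1627044379711151), 0.031164951622486115), ((0.5588158369064331, -0.1815081238746643), 0.03081539086997509), ((0.5780659914016724, -0.08068645000457764), 0.030581019818782806)] [((0.5197204947471619, -0.12055645883083344), (0.016527017578482628, 0.0813293382525444), 79.69921875)]
```

View pics/c7.png

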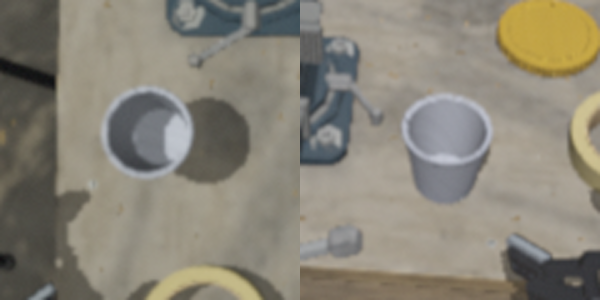

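The cup stands empty and upright (148,132 in the left crop), with the fingers clear of it. Next comes the handle.

Run:
```python
from mv import *
s,p,R0=now()
a=p+[-.03,.0,.21];print("lift");rows(a,R0,5,1)
D=Ro.from_euler("xyz",[180,0,169.8],degrees=True);b=np.array([.5185,-.1215,.23])
print("over",np.degrees((R0.inv()*D).magnitude()));rows(b,D,20,0.6,a,R0)
```

```text
lift
0.00 0.00 0.00 -3.64 -0.43 -2.13 1; 0.00 0.00 0.00 -3.64 -0.43 -2.13 1; 0.00 0.00 0.00 -3.64 -0.43 -2.13 1; 0.00 0.00 0.00 -3.64 -0.43 -2.13 1; 0.00 0.00 0.00 -3.64 -0.43 -2.13 1
over 75.1221920062178
-1.11 3.11 -1.78 -0.70 -0.53 2.28 0.6; -1.11 3.11 -1.78 -0.80 -0.60 2.23 0.6; -1.11 3.11 -1.78 -0.90 -0.67 2.17 0.6; -1.11 3.11 -1.78 -0.99 -0.74 2.10 0.6; -1.11 3.11 -1.78 -1.08 -0.81 2.03 0.6; -1.11 3.11 -1.78 -1.16 -0.88 1.95 0.6; -1.11 3.11 -1.78 -1.24 -0.96 1.87 0.6; -1.11 3.11 -1.78 -1.31 -1.03 1.78 0.6; -1.11 3.11 -1.78 -1.37 -1.11 1.69 0.6; -1.11 3.11 -1.78 -1.42 -1.18 1.59 0.6; -1.11 3.11 -1.78 -1.47 -1.26 1.49 0.6; -1.11 3.11 -1.78 -1.51 -1.33 1.38 0.6; -1.11 3.11 -1.78 -1.54 -1.40 1.27 0.6; -1.11 3.11 -1.78 -1.56 -1.48 1.16 0.6; -1.11 3.11 -1.78 -1.57 -1.55 1.05 0.6; -1.11 3.11 -1.78 -1.58 -1.61 0.93 0.6; -1.11 3.11 -1.78 -1.57 -1.68 0.81 0.6; -1.11 3.11 -1.78 -1.56 -1.74 0.69 0.6; -1.11 3.11 -1.78 -1.54 -1.80 0.57 0.6; -1.11 3.11 -1.78 -1.51 -1.86 0.46 0.6
```

Emit:
{"api": "play_rows", "payload": {
  "targets": "0 0 0 -3.6 -0.4 -2.1 1; 0 0 0 -3.6 -0.4 -2.1 1; 0 0 0 -3.6 -0.4 -2.1 1; 0 0 0 -3.6 -0.4 -2.1 1; 0 0 0 -3.6 -0.4 -2.1 1"
}}

```text
time: 23.55
eef_pos: [0.2989, 0.306, 0.295]
orientation: [179.4, 65.0, 129.3]
wrist_force: [0.8, 0.2, -0.0]
width: 0.0856
finger_force: 0.0
```

Emit:
{"api": "play_rows", "payload": {
  "targets": "-1.1 3.1 -1.8 -0.7 -0.5 2.3 0.6; -1.1 3.1 -1.8 -0.8 -0.6 2.2 0.6; -1.1 3.1 -1.8 -0.9 -0.7 2.2 0.6; -1.1 3.1 -1.8 -1.0 -0.7 2.1 0.6; -1.1 3.1 -1.8 -1.1 -0.8 2.0 0.6; -1.1 3.1 -1.8 -1.2 -0.9 2.0 0.6; -1.1 3.1 -1.8 -1.2 -1.0 1.9 0.6; -1.1 3.1 -1.8 -1.3 -1.0 1.8 0.6; -1.1 3.1 -1.8 -1.4 -1.1 1.7 0.6; -1.1 3.1 -1.8 -1.4 -1.2 1.6 0.6"
}}

```text
time: 24.8
eef_pos: [0.4179, 0.0985, 0.2617]
orientation: [-172.2, 32.0, 153.6]
wrist_force: [-0.7, -0.0, 0.9]
width: 0.0511
finger_force: 0.0
```

Emit:
{"api": "play_rows", "payload": {
  "targets": "-1.1 3.1 -1.8 -1.5 -1.3 1.5 0.6; -1.1 3.1 -1.8 -1.5 -1.3 1.4 0.6; -1.1 3.1 -1.8 -1.5 -1.4 1.3 0.6; -1.1 3.1 -1.8 -1.6 -1.5 1.2 0.6; -1.1 3.1 -1.8 -1.6 -1.5 1.0 0.6; -1.1 3.1 -1.8 -1.6 -1.6 0.9 0.6; -1.1 3.1 -1.8 -1.6 -1.7 0.8 0.6; -1.1 3.1 -1.8 -1.6 -1.7 0.7 0.6; -1.1 3.1 -1.8 -1.5 -1.8 0.6 0.6; -1.1 3.1 -1.8 -1.5 -1.9 0.5 0.6; 0 0 0 0 0 0 0.6"
}}

```text
time: 26.18
eef_pos: [0.5274, -0.1188, 0.2274]
orientation: [-179.1, -0.6, 169.3]
wrist_force: [-0.8, -0.3, -0.2]
width: 0.0511
finger_force: 0.0
```

Run:
```python
from mv import *
s,p,R0=now();print(s["time"],p,s["orientation"],s["joint_pos"].round(1),s["width"])
D=Ro.from_euler("xyz",[180,0,169.8],degrees=True);rows(np.array([.5185,-.1215,.15]),D,6,0.6)
```

```text
26.175 [ 0.52736867 -0.11878025  0.2273727 ] [-179.07051613   -0.60049321  169.34451375] [-26.   -3.8  -4.7  89.4  -1.1 -15.3] 0.05112116407148112
-0.15 -0.10 -0.08 0.12 -0.05 1.29 0.6; -0.15 -0.10 -0.08 0.13 -0.05 1.29 0.6; -0.15 -0.10 -0.08 0.13 -0.06 1.29 0.6; -0.15 -0.10 -0.08 0.13 -0.06 1.29 0.6; -0.15 -0.10 -0.08 0.13 -0.06 1.29 0.6; -0.15 -0.10 -0.08 0.14 -0.07 1.29 0.6
```

Emit:
{"api": "play_rows", "payload": {
  "targets": "-0.15 -0.1 -0.1 0.15 -0.05 1.3 0.6; -0.15 -0.1 -0.1 0.15 -0.05 1.3 0.6; -0.15 -0.1 -0.1 0.15 -0.05 1.3 0.6; -0.15 -0.1 -0.1 0.15 -0.05 1.3 0.6; -0.15 -0.1 -0.1 0.1 -0.1 1.3 0.6; -0.15 -0.1 -0.1 0.1 -0.1 1.3 0.6; 0 0 0 0 0 1.3 0.6; 0 0 0 0 0 1.3 0.6; 0 0 0 0 0 1.2 0.6; 0 0 0 0 0 0 0.6"
}}

```text
time: 27.42
eef_pos: [0.518, -0.1194, 0.1128]
orientation: [-180.0, 0.1, 170.1]
wrist_force: [-0.7, 0.1, -0.0]
width: 0.0514
finger_force: 0.0
```

Emit:
{"api": "play_rows", "payload": {
  "targets": "0 0 0 0 0 0 0.4; 0 0 0 0 0 0 0.3; 0 0 0 0 0 0 0.2; 0 0 0 0 0 0 0.1; 0 0 0 0 0 0 0; 0 0 0 0 0 0 0; 0 0 0 0 0 0 0; 0 0 0 0 0 0 0",
  "grip_force": 40
}}

```text
time: 28.42
eef_pos: [0.5187, -0.1225, 0.1149]
orientation: [-179.7, 0.2, 170.0]
wrist_force: [-3.8, -12.6, 0.7]
width: 0.0162
finger_force: 40.2
```

Run:
```python
from mv import *
s,p,R0=now();print(s["time"],p,s["orientation"],s["joint_pos"].round(1),s["width"],s["wrist_force"],s["torque"],s["finger_force"])
```

```text
28.425 [ 0.51867803 -0.12245429  0.11489577] [-179.66007127    0.24681931  169.96113276] [-27.2  -5.5 -18.1  77.1  -0.3 -17.2] 0.016232793398909328 [ -3.83777996 -12.64801137   0.67712973] [-2.40548399  0.69581238  0.03509815] 40.21559536457062
```

Emit:
{"api": "play_rows", "payload": {
  "targets": "0 0 0 0 -0.3 0 0; 0 0 0 0 0 0 0; 0 0 0 0 0 0 0"
}}

```text
time: 28.8
eef_pos: [0.5187, -0.1225, 0.1149]
orientation: [-180.0, 0.3, 170.1]
wrist_force: [0.8, 2.4, 4.6]
width: 0.0164
finger_force: 41.1
```

Emit:
{"api": "play_rows", "payload": {
  "targets": "0 0 -3 0 0 0 0; 0 0 -5 0 0 0 0; 0 0 -5 0 0 0 0; 0 0 -5 0 0 0 0; 0 0 -5 0 0 0 0; 0 0 -5 0 0 0 0; 0 0 -5 0 0 0 0; 0 0 -5 0 0 0 0; 0 0 -3 0 0 0 0; 0 0 0 0 0 0 0; 0 0 0 0 0 0 0"
}}

```text
time: 30.18
eef_pos: [0.5188, -0.1233, 0.1149]
orientation: [-179.7, 0.2, -149.0]
wrist_force: [1.1, -2.0, 5.9]
width: 0.0162
finger_force: 41.1
```

Emit:
{"api": "play_rows", "payload": {
  "targets": "0 0 -4 0 0 0 0; 0 0 -5 0 0 0 0; 0 0 -5 0 0 0 0; 0 0 -5 0 0 0 0; 0 0 -4 0 0 0 0; 0 0 0 0 0 0 0; 0 0 0 0 0 0 0; 0 0 0 0 0 0 0"
}}

```text
time: 31.18
eef_pos: [0.5191, -0.1237, 0.1149]
orientation: [-179.6, 0.0, -126.0]
wrist_force: [2.3, -5.0, 4.4]
width: 0.0162
finger_force: 40.9
```

Run:
```python
from mv import *
s,p,R0=now();print(s["time"],p,s["orientation"],s["joint_pos"].round(1),s["width"],s["wrist_force"],s["torque"])
im,_=bot.snapshot("top");im2,_=bot.snapshot("side")
cv2.imwrite("pics/c8.png",np.hstack([cv2.resize(im[90:290,330:530],(400,400),interpolation=2),cv2.resize(im2[120:220,260:380],(480,400),interpolation=2)[:,:400]]))
```

```text
31.175 [ 0.51914072 -0.12366787  0.11492306] [-1.79632935e+02  4.00757584e-02 -1.26041068e+02] [-27.4  -5.5 -18.   77.1  -0.  -81.4] 0.016156177033463403 [ 2.2884734  -5.00417555  4.38962884] [-0.65806956 -0.58110419  0.07169207]
```

View pics/c8.png

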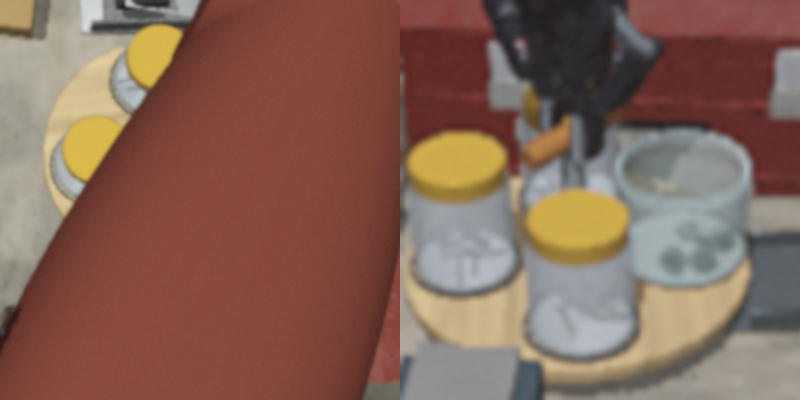

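The side crop shows the open jar with the nuts now beside the tray at the right (rim about (684,172)) and the bar gripped at (550,145). I check the angle numerically.

Run:
```python
from h import *
A=np.array([.5183,-.1222])
for n,uv,z,o in(("jar",(331,163),.104,0),("lid8",(274.75,161.75),.118,180),("lid98",(304.75,175),.118,90)):
    w=plane("side",[uv],z)[0];v=w-A;print(n,w,np.hypot(*v),np.degrees(np.arctan2(v[1],v[0]))%360+o)
# tray corners top view, plus lids in the top crop: (93,149),(162,57)
for uv,o in(((93/2+330,90+149/2),90),((162/2+330,90+57/2),180)):
    v=plane("top",[uv],.118)[0]-A;print(np.hypot(*v),np.degrees(np.arctan2(v[1],v[0]))%360+o)
p=cv2.imread("pics/top0.png");g=cv2.cvtColor(p,cv2.COLOR_BGR2HSV)
m=((g[...,2]<110)&(g[...,0]>85)&(g[...,0]<120)&(g[...,1]>25)).astype(np.uint8);r=np.zeros_like(m);r[226:265,390:460]=1
m=cv2.morphologyEx(m*r,cv2.MORPH_CLOSE,np.ones((3,3)))
for c in blobs(m,300):
    w=plane("top",c.reshape(-1,2),.02);(q,sz,an)=cv2.minAreaRect(np.float32(w));v=np.array(q)-A;print("tray",q,sz,an,np.degrees(np.arctan2(v[1],v[0]))%360)
```

```text
jar [ 0.44785482 -0.12346677] 0.07045656796752184 181.03020564774036
lid8 [ 0.58683616 -0.09810242] 0.07264914475719199 199.37187414159993
lid98 [ 0.50588052 -0.04459828] 0.07858924696275113 189.09258322930395
0.07550338938120739 188.60029221189706
0.07269378524428649 187.7085640172866
tray (0.37828329205513, -0.14086976647377014) (0.06724900007247925, 0.09156203269958496) 7.605380535125732 187.59499399638295
```

The table angle (about 188°) matches the tray direction (about 188°), the grip holds about 40 N, and wrist forces are small. I hand it in.

Emit:
{"api": "play_rows", "payload": {
  "targets": "0 0 0 0 0 0 0; 0 0 0 0 0 0 0; 0 0 0 0 0 0 0; 0 0 0 0 0 0 0"
}}

```text
time: 31.78
eef_pos: [0.5191, -0.1236, 0.1149]
orientation: [-179.6, 0.0, -126.0]
wrist_force: [3.4, -3.9, 3.5]
width: 0.0161
finger_force: 40.9
```

```bash
python3 -c "
from plant import bot
print(bot.finish_job())"
```

```text
the job is handed in; nothing more can be done
None
```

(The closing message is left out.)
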